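Clear the heel trimmer's table and hold its guard open for a cutter check

ROBOT

A 6-joint arm with a two-finger parallel gripper is mounted at the origin on a cart in front of the work surface, level with it; the furniture and walls round the work are solid. World frame = base frame: x ahead of the robot, y to its left, z up, the work surface at z = 0. Lengths are in m, angles in rad, forces in N, time in s.
With the tool pointing down it reaches from about 0.375 to 0.925 m from the base axis. Payload 5.7 kg.
Tool frame: the origin (TCP) lies between the finger pads; the fingertips stand 17 mm ahead of it and the grasp point (between the pads) lies 2 mm behind it; z points along the fingers, y is the direction in which the jaws open and shut (so a half turn about z gives the same grasp; the last joint's range is limited). The gripper opens to 85 mm and grips with 20 to 120 N. Pads are 22 mm wide; open, the fingers measure 114 mm over their backs; the gripper's body (76 mm by 85 mm) begins 54 mm behind the grasp point. The pads swing forward as they close: fully open they stand 13 mm farther back than shut.
Start: joints at [-1.219, 0.359, 1.51, -0, 1.272, -0.115], TCP at [0.27, -0.536, 0.248] pointing down, gripper open.
Joint ranges: [-2.97, 2.97], [-1.01, 2.36], [0.21, 2.38], [-0.96, 4.11], [0.2, 2.71], [-2.98, 2.98]. Speed limits (rad/s): [2.39, 2.39, 3.14, 3.14, 3.14, 3.14].

INTERFACE

Orientations are given as a unit quaternion [x, y, z, w].
In Python, from station import r gives the robot as it stands.
- The arm moves only by the tool apply_moves, never from a script. Its arguments are lists of equal length, an entry for each row: "linear": the shift along the tool's x, y, z in m, a list of three; "yaw": the turn about the tool's z in rad; "fingers": the finger opening in m, from 0 to 0.0854. A call has 1 to 8 rows; each row is the pose to reach, as a shift and turn from the pose commanded when the call began, along the tool's axes at that moment; what a row does not reach only later rows make up. A row lasts 1/12 s, in which the tool goes at most 41.7 mm and 7.16 degrees, less where a joint would pass 70% of its speed; a pose out of reach is approached as far as the arm can. A call with a gripper value outside its range is refused whole. The fingers move at their own pace and stop on an object; "newtons" is the grip in N (left out, the last holds). Time passes only in rows, so rows that repeat a pose let the fingers close. It gives the time, the measured TCP pose, the force and the opening at its end, in the units of the state.
- r.get_state(): the state, without advancing time (a new reading comes with each control period).
- r.read_camera(name): name is "scene" or "top"; returns a dict with "frame" (400x640x3 uint8, red, green, blue), "camera_matrix" (3x3 intrinsics, pixels), "T" (4x4, takes a point from camera to world coordinates). Camera axes: x right, y up, looking along -z (the intrinsics and any distortion apply to the point x, -y, -z); pixel columns grow to the right and rows downward; lengths in m; the calibration is good to about 2 mm. A picture is of the moment at which its call begins. There is no depth.
- r.hand_in(): hands the job in, once; it reports no verdict.
Trained networks look in a picture, given as the dict that the camera call returned (one of the last four; its "shot" number tells which), for a name from the list of things; names that differ only in an ending like _2 or _b are one class to them, and where a whole thing is asked for, a point or a joint stands for the part that bears it (a point fixed in the world has none). Each returns a list of dicts, best first, with "conf" (0 to 1); they miss things now and then, are a little off and sometimes report something else, mostly with a low value. They report only what shows in the picture. A call takes as long as a camera call.
- r.outline_of(target, picture): "region" (400x640 bool, what is visible of it) and "centre" ([column, row] in pixels, amid what is visible of it).
- r.landmark_of(target, picture): "centre" ([column, row] in pixels: a listed point, or the origin of a listed thing).
The state is a dict: "time": time; "q": joint angles; "qd": joint speeds; "joint_torque": joint torques, N m; "position": TCP position; "orientation": TCP orientation; "force": force on the tool from outside, world axes, zero at the start; "wrist_torque": the same for the moment, N m; "gripper_width": finger opening in m.
Only numpy, scipy, OpenCV 4.12 (cv2) and the standard library are available. Lean on these libraries where they do the work, as an engineer would, in place of code of your own. Each camera call takes 0.05 s, during which the arm holds its last target.

TASK

I want to look at the cutter of the heel trimmer: with the scraper block (not with the gripper itself) wipe the four wood chips off the steel work table sideways into its chip tray, so that none can get into the cutter while the guard is up, and stand the block upright back on the bench. Then lift the sprung clear guard by its red knob and hold it 60 degrees open (front edge up, give or take a few degrees), still holding it steady by the knob when you finish: do not let it snap shut, and leave the other things on the bench alone.

Things in the scene. Friction and masses are not known exactly. Their poses are not given: they have to be found in the camera images.
- trimmer: bench heel trimmer, small green and grey machine bolted to the bench (it does not move). Origin on the bench surface under it; x points from the work table back to the guard (away from the robot), y left, z up. From x = -40 mm backwards: cutter head under a clear sprung guard (y -105 to +45 mm), to its left a grey motor with a switch box, up to z = 118 mm, front at x = -35 mm
- table_middle (a point): centre of the top face of the trimmer's grey steel work table, 50 mm above the bench; axes as the trimmer's. The table is flat and level without a lip and reaches 65 mm in x and 100 mm in y either side of here
- tray_floor (a point): centre of the floor (3 mm above the bench) of the dark metal chip tray hung against the right-hand (-y) end of the work table; axes as the trimmer's. Inside it is 134 mm (x) by 95 mm (y), its near wall tucked 10 mm under the table end; its rim is 40 mm above the bench, 10 mm below the table top
- hinge_axis (a point): point on the guard's hinge axis, at its middle, 125 mm above the bench at the back of the machine; the hinge axis runs along this point's y axis; axes as the trimmer's
- knob (a point): centre of the red barrel knob on the guard's upper face: 26 mm in diameter, 30 mm long, lying along the hinge axis (trimmer's y), flat ends, on a thin stem 34 mm above the clear panel; free room above and at both ends. Guard shut: 114 mm in front of the hinge and 19 mm below it (106 mm above the bench); it swings up and back as the guard opens
- guard (a joint): opening angle of the guard, rad: 0 = shut, growing as its front edge rises (1.047 = 60 degrees; stop at 1.75). A spring and its weight pull it shut from everywhere (about 0.3 N m shut, 0.5 N m at 60 degrees: 3 to 4.5 N at the knob); it never stays open by itself
- scraper_block: the scraper block as a whole; origin at the middle of its underside, z up
- block_middle (a point): centre of the scraper block (25 mm above its underside): wooden block 112 mm long (its x axis) x 32 mm thick (y; the wooden upper part to grip is 30 mm) x 50 mm high, with a black rubber foot strip 10 mm high, standing upright on the bench to the left of the trimmer; about 0.14 kg
- chip_1_middle (a point): centre of a pale beech chip, about 30 x 15 x 8 mm, loose on the steel work table
- chip_2_middle (a point): centre of a pale beech chip, about 24 x 18 x 9 mm, loose on the steel work table
- chip_3_middle (a point): centre of a pale beech chip, about 28 x 14 x 10 mm, loose on the steel work table
- chip_4_middle (a point): centre of a pale beech chip, about 22 x 17 x 8 mm, loose on the steel work table
- burnisher: flat wooden burnisher lying on the bench, 113 x 38 x 17 mm, bystander; origin under its middle
- strop_block: dark flat strop block lying on the bench, 95 x 30 x 14 mm (much flatter than the scraper block), bystander; origin under its middle
- thread_cone: cream thread cone standing upright, 52 mm across, 95 mm high, bystander; origin under its middle
- peg_a: turned wooden peg standing upright, 29 mm across, 85 mm high, bystander; origin under its middle

How it is judged:
By the outcome, as a careful person would: the job done as asked, in the order asked, and still so for the second after the job is handed in, while the arm keeps its last pose, push and grip.
It also fails if it takes over 64 s, if anything falls off the work surface, if the arm or the gripper's body presses on something with over 40 N, if the wrist force passes 120 N, or if a joint passes its speed limit or range.

## Working session

There is one attempt and no reset: what is moved stays moved. The work goes in short steps, Python scripts to look and compute and a tool call to move; the robot and the scene stay as the last step left them, time stands still between calls to the robot, and variables do not carry over. Pictures are saved under pics/ and viewed, and the job is handed in when it is done.

Besides the shell and the picture viewer there is one more tool, called after "Emit:" as name([rows], argument=value, ...), one row to a line, values as JSON. apply_moves: Moves the arm, as the interface text tells. Its arguments: {"type":"object","properties":{"linear":{"type":"array"},"yaw":{"type":"array"},"fingers":{"type":"array"},"newtons":{"type":"number"}},"required":["linear","yaw","fingers"]}

```bash
ls; mkdir -p pics; python3 - <<'E'
from station import r
import cv2
print(r.get_state())
for n in ("scene","top"):
    p=r.read_camera(n); print(n,p.get("shot"),p["camera_matrix"],p["T"],[k for k in p])
    cv2.imwrite(f"pics/{n}0.png",p["frame"][:,:,::-1])
E
```

```text
pics
{'time': 0.0, 'q': array([-1.21907098e+00,  3.59515381e-01,  1.51143329e+00, -1.76642566e-05,
        1.27251367e+00, -1.15056830e-01]), 'qd': array([-0.00215953,  0.00028578,  0.00189877, -0.00069374,  0.00125319,
       -0.00022183]), 'joint_torque': array([-1.18121381e-03, -5.27626276e+01, -2.78618520e+01, -3.85737749e-04,
        1.30539402e-02, -2.73878499e-05]), 'position': array([ 0.2697931 , -0.53518907,  0.24744706]), 'orientation': array([ 9.72886679e-01,  2.31280428e-01, -1.18746628e-04, -9.27308949e-04]), 'force': array([ 0.34948253,  0.16209117, -0.84861532]), 'wrist_torque': array([ 0.01360883, -0.04461692,  0.00336542]), 'gripper_width': 0.08561124119167078}
scene 1 [[371.65046636   0.         316.27147519]
 [  0.         371.65046636 201.0881991 ]
 [  0.           0.           1.        ]] [[-5.33071241e-01  3.40251286e-01 -7.74638054e-01 -2.59931068e-01]
 [-8.46070355e-01 -2.14285034e-01  4.88105397e-01  6.36589364e-01]
 [ 8.51470464e-05  9.15593243e-01  4.02105715e-01  5.37967192e-01]
 [ 0.00000000e+00  0.00000000e+00  0.00000000e+00  1.00000000e+00]] ['frame', 'camera_matrix', 'T', 'shot']
top 2 [[375.48576267   0.         322.40836296]
 [  0.         375.48576267 199.03703299]
 [  0.           0.           1.        ]] [[-0.01252396  0.99316208 -0.11606999  0.41895908]
 [-0.99988695 -0.01147286  0.00971946  0.14076619]
 [ 0.00832134  0.11617859  0.99319348  1.23287526]
 [ 0.          0.          0.          1.        ]] ['frame', 'camera_matrix', 'T', 'shot']
```

View pics/scene0.png

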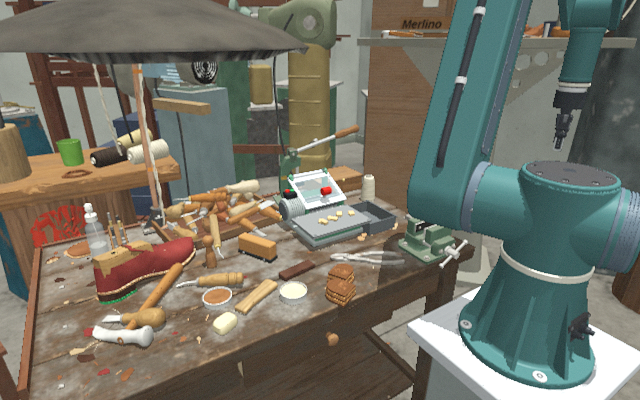

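View pics/top0.png

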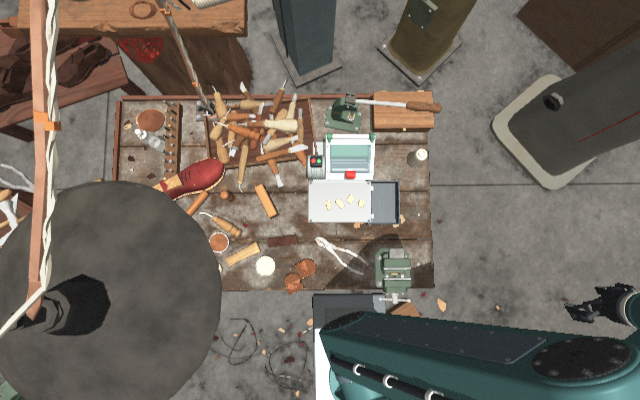

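```bash
cat > h.py <<'E'
import numpy as np, cv2
from station import r
def ray(p,c):
    K=p["camera_matrix"];T=p["T"]
    d=np.array([(c[0]-K[0,2])/K[0,0],-(c[1]-K[1,2])/K[1,1],-1.0])
    return T[:3,3],T[:3,:3]@d
def atz(p,c,z):
    o,d=ray(p,c); return o+d*(z-o[2])/d[2]
def tri(p1,c1,p2,c2):
    o1,d1=ray(p1,c1);o2,d2=ray(p2,c2)
    s=np.linalg.lstsq(np.c_[d1,-d2],o2-o1,rcond=None)[0]
    a=o1+d1*s[0];b=o2+d2*s[1]
    return (a+b)/2,np.linalg.norm(a-b)
def proj(p,X):
    T=p["T"];v=T[:3,:3].T@(np.asarray(X)-T[:3,3]);K=p["camera_matrix"]
    return np.array([K[0,2]+K[0,0]*v[0]/-v[2],K[1,2]-K[1,1]*v[1]/-v[2]])
E
python3 - <<'E'
from h import *
np.set_printoptions(precision=4,suppress=True)
Z=dict(trimmer=0,table_middle=.05,tray_floor=.003,hinge_axis=.125,knob=.106,block_middle=.025,chip_1_middle=.054,scraper_block=0,burnisher=0,strop_block=0,thread_cone=0,peg_a=0)
P={n:r.read_camera(n) for n in("scene","top")}
for k,z in Z.items():
    for n,p in P.items():
        for d in r.landmark_of(k,p)[:5]: print(k,n,round(d["conf"],2),np.array(d["centre"]).round(1),atz(p,d["centre"],z))
    
E
```

```text
trimmer top 0.69 [336.6 171.3] [0.6556 0.0802 0.    ]
trimmer top 0.41 [228.3 199.6] [0.5648 0.4391 0.    ]
table_middle scene 0.59 [330.  215.7] [0.566  0.0675 0.05  ]
table_middle top 0.87 [335.7 200.4] [0.5524 0.0871 0.05  ]
tray_floor scene 0.65 [311.6 221.7] [0.6407 0.0866 0.003 ]
tray_floor scene 0.64 [367.7 220. ] [ 0.5551 -0.072   0.003 ]
tray_floor top 0.74 [351.8 136.5] [0.7734 0.0272 0.003 ]
tray_floor top 0.69 [380.7 204.3] [ 0.543  -0.0632  0.003 ]
hinge_axis scene 0.97 [304.4 176.1] [0.7278 0.06   0.125 ]
hinge_axis top 0.5 [268.3 199.6] [0.5486 0.2905 0.125 ]
knob scene 0.67 [324.9 190.7] [0.6255 0.0472 0.106 ]
knob top 0.9 [350.2 172.4] [0.6314 0.044  0.106 ]
block_middle scene 0.59 [258.7 246.8] [0.5526 0.307  0.025 ]
block_middle top 0.62 [266.8 203.7] [0.547  0.3088 0.025 ]
block_middle top 0.36 [243.8 254.7] [0.3849 0.381  0.025 ]
chip_1_middle scene 0.52 [335.3 216.8] [0.5448 0.0631 0.054 ]
chip_1_middle top 0.57 [339.1 198.3] [0.5585 0.0764 0.054 ]
scraper_block scene 0.9 [256.2 251.6] [0.5723 0.3074 0.    ]
scraper_block scene 0.22 [257.  297.9] [0.3875 0.3869 0.    ]
scraper_block top 0.76 [268.4 199.7] [0.5629 0.307  0.    ]
burnisher scene 0.2 [308.5 172.9] [ 1.0525 -0.1504  0.    ]
burnisher top 0.71 [244.1 256.2] [0.3794 0.3849 0.    ]
strop_block top 0.71 [282.7 239.9] [0.4304 0.2599 0.    ]
strop_block top 0.28 [264.8 200. ] [0.562  0.3189 0.    ]
thread_cone scene 0.68 [369.6 199.6] [ 0.6846 -0.1875  0.    ]
thread_cone top 0.64 [346.8 195. ] [0.5756 0.0478 0.    ]
thread_cone top 0.63 [351.9 136.2] [0.7753 0.0265 0.    ]
thread_cone top 0.5 [415.4 161.6] [ 0.6858 -0.1846  0.    ]
peg_a scene 0.85 [214.2 264.8] [0.5702 0.4259 0.    ]
peg_a top 0.49 [229.3 200.4] [0.5621 0.4358 0.    ]
```

```bash
python3 - <<'E'
from h import *
a=cv2.imread("pics/top0.png");b=cv2.imread("pics/scene0.png")
cv2.imwrite("pics/topz.png",cv2.resize(a[125:235,240:440],None,fx=4,fy=4,interpolation=cv2.INTER_CUBIC))
cv2.imwrite("pics/scz.png",cv2.resize(b[150:270,230:410],None,fx=4.4,fy=4.4,interpolation=cv2.INTER_CUBIC))
E
```

```text
(no output)
```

View pics/topz.png

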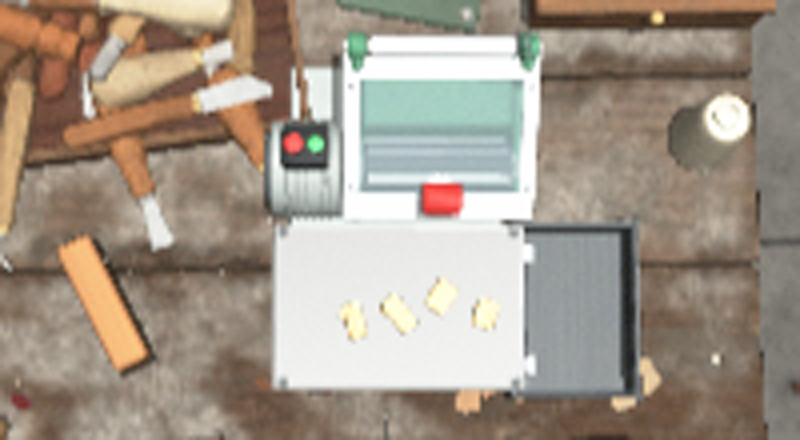

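View pics/scz.png

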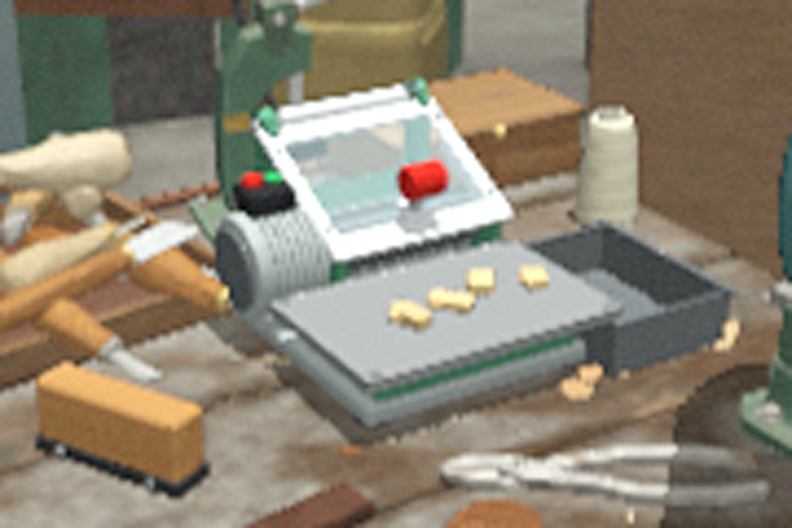

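```bash
python3 - <<'E'
from h import *
from scipy.optimize import least_squares
np.set_printoptions(precision=4,suppress=True)
P={n:r.read_camera(n) for n in("scene","top")}
T=P["top"];S=P["scene"]
q=lambda c,r:(240+c/4,125+r/4)
print("table",[atz(T,q(*c),.05)[:2] for c in((275,222),(523,222),(523,390),(275,390))])
print("block top",[atz(T,q(*c),.05)[:2] for c in((60,247),(88,236),(150,355),(122,373))])
for n,c in dict(c1=(353,320),c2=(398,313),c3=(441,296),c4=(486,313)).items(): print(n,atz(T,q(*c),.058)[:2])
print("knob top",atz(T,q(442,199),.115), "hingeL/R",atz(T,q(357,50),.125),atz(T,q(528,50),.125))
print("tray rim",[atz(T,q(*c),.04)[:2] for c in((637,222),(637,396))])
kn=[max(r.outline_of("knob",p),key=lambda d:d["conf"])["centre"] for p in(T,S)]
print(kn,tri(T,kn[0],S,kn[1]))
bl=[max(r.outline_of("scraper_block",p),key=lambda d:d["conf"]) for p in(T,S)]
print([b["conf"] for b in bl],[b["centre"] for b in bl])
m=bl[0]["region"].astype(np.uint8)
print(cv2.minAreaRect(cv2.findNonZero(m)))
# shade
f=T["frame"]
def cost(v):
    cx,cy,R,z=v
    a=np.linspace(0,2*np.pi,361)
    ring=np.c_[cx+R*np.cos(a),cy+R*np.sin(a),z+0*a]
    pt=np.array([proj(T,x) for x in ring]);ps=np.array([proj(S,x) for x in ring if (S["T"][:3,:3].T@(x-S["T"][:3,3]))[2]<-.05])
    e=[]
    for c in((221,290),(115,181),(180,201),(205,232)): e.append(np.min(np.hypot(*(pt-c).T)))
    e.append(ps[:,0].max()-306); 
    for c in((150,58),(250,53)): 
        s=ps[np.abs(ps[:,0]-c[0])<12]; e.append((s[:,1].max()-c[1]) if len(s) else 50)
    return e
s=least_squares(cost,[.33,.55,.22,.54],diff_step=1e-3);print(s.x,s.fun)
E
```

```text
table [array([0.6172, 0.172 ]), array([ 0.615 , -0.0259]), array([ 0.481 , -0.0223]), array([0.4833, 0.1731])]
block top [array([0.599, 0.343]), array([0.6076, 0.3208]), array([0.5121, 0.2714]), array([0.4982, 0.2934])]
c1 [0.5372 0.1111]
c2 [0.5423 0.0756]
c3 [0.5554 0.0415]
c4 [0.5415 0.0063]
knob top [0.6225 0.044  0.115 ] hingeL/R [0.7359 0.1068 0.125 ] [ 0.7345 -0.0228  0.125 ]
tray rim [array([ 0.6156, -0.1193]), array([ 0.4756, -0.1142])]
[[278.1, 243.7], [315.2, 189.7]] (array([0.4093, 0.2368, 0.2255]), np.float64(0.03240921610886171))
[0.7, 0.93] [[264.5, 199.2], [257.9, 248.8]]
((266.3702392578125, 201.0692138671875), (34.588233947753906, 9.647059440612793), 61.927513122558594)
[0.3304 0.5329 0.2116 0.5226] [ 1.1505  0.4648  1.3209  1.0419 -0.7968 -1.2789  1.4087]
```

Emit:
apply_moves([
  [0.028,-0.0275,0],
  [0.056,-0.055,0],
  [0.084,-0.0825,0],
  [0.112,-0.11,0],
  [0.14,-0.1375,0],
  [0.168,-0.165,0],
  [0.196,-0.1925,0],
  [0.224,-0.22,0],
], yaw=[0,0,0,0,0,0,0,0], fingers=[0.085,0.085,0.085,0.085,0.085,0.085,0.085,0.085])

```text
time: 2.37
position: [0.3713, -0.2368, 0.2485]
orientation: [0.973, 0.231, 0.0, 0.0]
force: [1.2, 0.3, -1.1]
gripper_width: 0.0851
```

Emit:
apply_moves([
  [0.028,-0.0275,0],
  [0.056,-0.055,0],
  [0.084,-0.0825,0],
  [0.112,-0.11,0],
  [0.14,-0.1375,0],
  [0.168,-0.165,0],
  [0.196,-0.1925,0],
  [0.224,-0.22,0],
], yaw=[0,0,0,0,0,0,0,0], fingers=[0.085,0.085,0.085,0.085,0.085,0.085,0.085,0.085])

```text
time: 3.03
position: [0.4724, 0.0608, 0.2486]
orientation: [0.973, 0.231, 0.0, 0.0]
force: [2.0, 0.2, -0.3]
gripper_width: 0.085
```

```bash
python3 - <<'E'
from h import *
s=r.get_state();print(s["time"],s["position"],s["orientation"],s["force"],s["q"])
E
```

```text
3.0333 [0.47239155 0.06080757 0.24862512] [9.72867316e-01 2.31363453e-01 3.61010694e-04 8.32592824e-05] [ 2.00281647  0.20037377 -0.30153763] [-1.71639568e-02  1.79075337e-01  1.76750505e+00  1.91035231e-05
  1.19427151e+00  1.08666746e+00]
```

Emit:
apply_moves([
  [0.026,-0.026,0],
  [0.053,-0.052,0.007],
  [0.079,-0.078,0.014],
  [0.106,-0.104,0.021],
  [0.132,-0.13,0.028],
  [0.158,-0.157,0.035],
  [0.1846,-0.1827,0.042],
  [0.1846,-0.1827,0.05],
], yaw=[0,0,0,0,0,0,0,0], fingers=[0.085,0.085,0.085,0.085,0.085,0.085,0.085,0.085])

```text
time: 3.7
position: [0.5573, 0.3114, 0.1983]
orientation: [0.973, 0.233, 0.002, -0.002]
force: [1.2, 0.0, 1.0]
gripper_width: 0.085
```

```bash
python3 - <<'E'
from h import *
s=r.get_state();print(s["time"],s["position"],s["force"])
P={n:r.read_camera(n) for n in("scene","top")}
a=P["top"]["frame"][:,:,::-1];b=P["scene"]["frame"][:,:,::-1]
cv2.imwrite("pics/t1.png",np.ascontiguousarray(a));cv2.imwrite("pics/s1.png",np.ascontiguousarray(b))
E
```

```text
3.7 [0.55726258 0.31143513 0.19833856] [1.22658132 0.00359906 1.04116066]
```

View pics/s1.png

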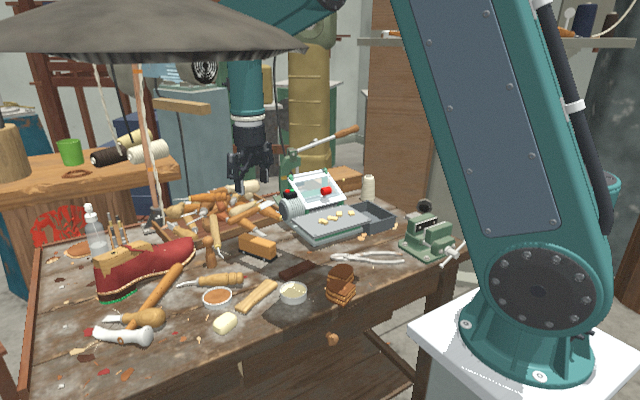

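View pics/t1.png

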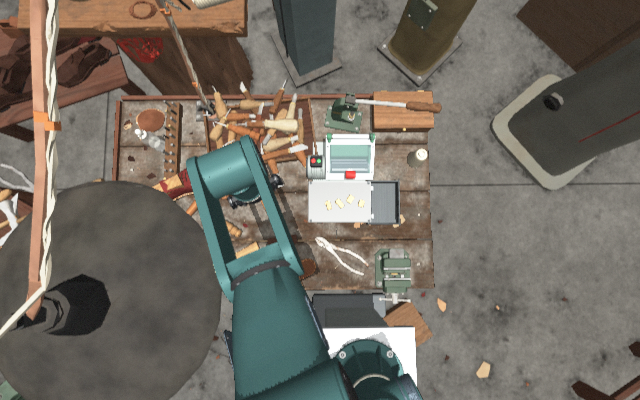

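Emit:
apply_moves([
  [-0.0036,0.0027,0.02],
  [-0.0036,0.0027,0.045],
  [-0.0036,0.0027,0.07],
  [-0.0036,0.0027,0.09],
  [-0.0036,0.0027,0.09],
], yaw=[0,0,0,0,0], fingers=[0.06,0.06,0.06,0.06,0.06])

```text
time: 4.22
position: [0.5495, 0.2981, 0.1048]
orientation: [0.973, 0.231, -0.004, 0.001]
force: [-0.5, -0.3, 0.5]
gripper_width: 0.0601
```

```bash
python3 - <<'E'
from h import *
s=r.get_state();print(s["time"],s["position"],s["orientation"],s["force"],s["gripper_width"])
P={n:r.read_camera(n) for n in("scene","top")}
b=P["scene"]["frame"][:,:,::-1]
cv2.imwrite("pics/s2.png",cv2.resize(np.ascontiguousarray(b[130:280,170:370]),None,fx=4,fy=4,interpolation=cv2.INTER_CUBIC))
E
```

```text
4.2167 [0.54947118 0.2980873  0.10484452] [ 9.73028964e-01  2.30648548e-01 -3.91004392e-03  7.71080082e-04] [-0.46872105 -0.31883338  0.45627755] 0.060117041507701516
```

View pics/s2.png

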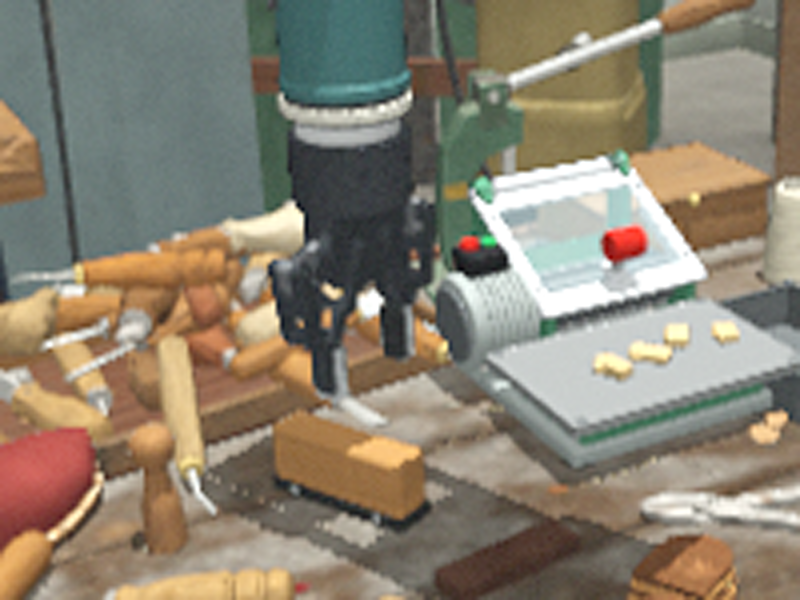

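Emit:
apply_moves([
  [0,0,0],
  [0,0,0],
], yaw=[0,0], fingers=[0.06,0.06])

```text
time: 4.48
position: [0.5539, 0.301, 0.1103]
orientation: [0.973, 0.231, 0.002, -0.0]
force: [0.4, 0.3, -0.2]
gripper_width: 0.06
```

```bash
python3 - <<'E'
from h import *
s=r.get_state();print(s["time"],s["position"],s["orientation"],s["qd"])
T=r.read_camera("top");S=r.read_camera("scene")
for c in [s["position"]+np.array([0,0,-.017])]: print(proj(T,c),proj(S,c))
for p in (T,S):
    for d in r.landmark_of("block_middle",p)[:2]+r.landmark_of("scraper_block",p)[:2]: print(d)
cv2.imwrite("pics/s3.png",np.ascontiguousarray(S["frame"][:,:,::-1]))
E
```

```text
4.4833 [0.55392573 0.30102916 0.11034764] [ 9.72933821e-01  2.31078750e-01  1.52692094e-03 -2.46208861e-04] [ 0.00448622  0.00082038 -0.00049857  0.00035702 -0.00216175  0.00066872]
[266.23765169 199.09720776] [258.98791162 223.34455326]
{'centre': [266.1, 205.0], 'conf': 0.48}
{'centre': [267.0, 199.4], 'conf': 0.45}
{'centre': [257.6, 248.9], 'conf': 0.62}
{'centre': [258.8, 253.4], 'conf': 0.72}
```

Emit:
apply_moves([
  [0.0018,-0.0058,0.015],
  [0.0018,-0.0058,0.03],
  [0.0018,-0.0058,0.045],
  [0.0018,-0.0058,0.06],
  [0.0018,-0.0058,0.07],
  [0.0018,-0.0058,0.075],
  [0.0018,-0.0058,0.075],
  [0.0018,-0.0058,0.075],
], yaw=[0,0,0,0,0,0,0,0], fingers=[0.06,0.06,0.06,0.06,0.06,0.06,0.06,0.06])

```text
time: 5.45
position: [0.5519, 0.307, 0.0335]
orientation: [0.973, 0.231, 0.0, -0.0]
force: [0.7, 0.2, -0.9]
gripper_width: 0.0598
```

```bash
python3 - <<'E'
from h import *
s=r.get_state();print(s["time"],s["position"],s["orientation"],s["force"],s["gripper_width"])
P={n:r.read_camera(n) for n in("scene","top")}
b=P["scene"]["frame"][:,:,::-1]
cv2.imwrite("pics/s4.png",cv2.resize(np.ascontiguousarray(b[150:280,190:350]),None,fx=4.6,fy=4.6,interpolation=cv2.INTER_CUBIC))
E
```

```text
5.45 [0.5518635  0.30704052 0.03352201] [ 9.72886035e-01  2.31285015e-01  3.23033476e-05 -5.33985230e-05] [ 0.74122907  0.21241006 -0.91476676] 0.05982369819363918
```

View pics/s4.png

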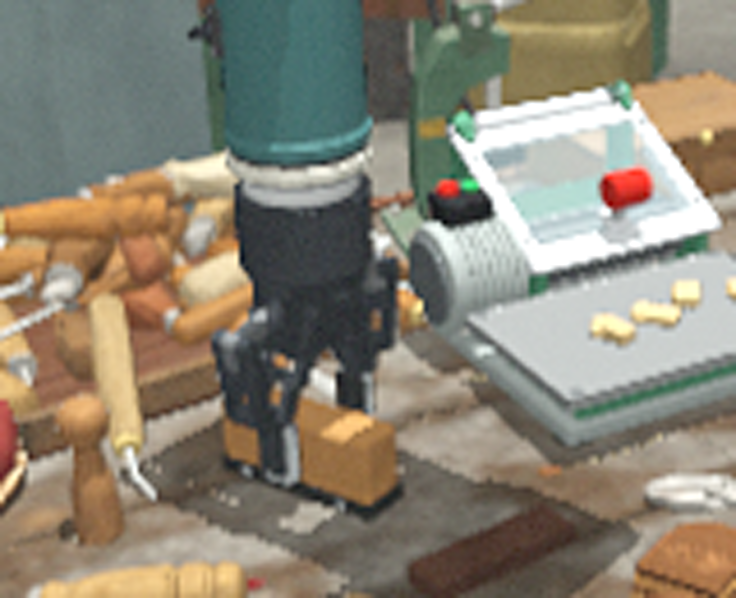

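Emit:
apply_moves([
  [0,0,0],
  [0,0,0],
  [0,0,0],
  [0,0,0],
  [0,0,0],
], yaw=[0,0,0,0,0], fingers=[0.02,0.02,0.02,0.02,0.02], newtons=50)

```text
time: 5.97
position: [0.5522, 0.3073, 0.0342]
orientation: [0.973, 0.231, 0.001, -0.0]
force: [-0.4, -0.3, 4.9]
gripper_width: 0.0294
```

Emit:
apply_moves([
  [0,0,-0.01],
  [0,0,-0.03],
  [0,0,-0.05],
  [0,0,-0.07],
  [0,0,-0.09],
  [0,0,-0.1],
  [0,0,-0.1],
  [0,0,-0.1],
], yaw=[0,0,0,0,0,0,0,0], fingers=[0.02,0.02,0.02,0.02,0.02,0.02,0.02,0.02])

```text
time: 6.63
position: [0.5517, 0.3069, 0.1335]
orientation: [0.973, 0.231, 0.0, -0.0]
force: [-0.8, 0.2, -2.0]
gripper_width: 0.0294
```

```bash
python3 - <<'E'
from h import *
s=r.get_state();print(s["time"],s["position"],s["orientation"],s["force"],s["gripper_width"])
P={n:r.read_camera(n) for n in("scene","top")}
b=P["scene"]["frame"][:,:,::-1]
cv2.imwrite("pics/s5.png",cv2.resize(np.ascontiguousarray(b[150:280,190:350]),None,fx=4.6,fy=4.6,interpolation=cv2.INTER_CUBIC))
E
```

```text
6.6333 [0.55171132 0.30691919 0.1335417 ] [ 9.72887993e-01  2.31276539e-01  3.29298136e-04 -8.82993841e-05] [-0.77431028  0.20236203 -2.0207597 ] 0.029352835580834073
```

View pics/s5.png

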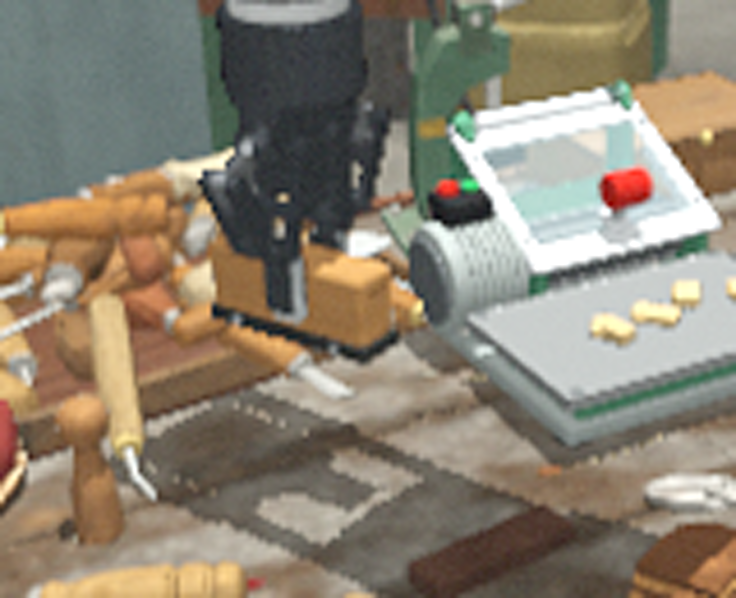

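Emit:
apply_moves([
  [-0.0115,0.0207,0],
  [-0.0231,0.0414,0],
  [-0.0346,0.062,0],
  [-0.0462,0.0827,0],
  [-0.0578,0.1034,0],
  [-0.0693,0.1241,0],
  [-0.0693,0.1241,0],
  [-0.0693,0.1241,0],
], yaw=[0.08,0.16,0.24,0.32,0.4,0.481,0.481,0.481], fingers=[0.02,0.02,0.02,0.02,0.02,0.02,0.02,0.02])

```text
time: 7.4
position: [0.5447, 0.1638, 0.132]
orientation: [1.0, -0.008, -0.001, 0.0]
force: [1.0, 1.2, -1.7]
gripper_width: 0.0297
```

Emit:
apply_moves([
  [0,0,0],
  [0,0,0],
  [0,0,0],
], yaw=[0,0,0], fingers=[0.02,0.02,0.02])

```text
time: 7.65
position: [0.5456, 0.1659, 0.133]
orientation: [1.0, -0.006, -0.0, -0.0]
force: [1.0, -0.2, -0.8]
gripper_width: 0.0297
```

```bash
python3 - <<'E'
from h import *
s=r.get_state();print(s["time"],s["position"],s["orientation"],s["force"],s["gripper_width"])
P={n:r.read_camera(n) for n in("scene","top")}
b=P["scene"]["frame"][:,:,::-1];a=P["top"]["frame"][:,:,::-1]
cv2.imwrite("pics/s6.png",cv2.resize(np.ascontiguousarray(b[140:270,230:410]),None,fx=4.4,fy=4.4,interpolation=cv2.INTER_CUBIC))
cv2.imwrite("pics/t6.png",cv2.resize(np.ascontiguousarray(a[125:235,240:440]),None,fx=4,fy=4,interpolation=cv2.INTER_CUBIC))
E
```

```text
7.65 [0.54555408 0.16585542 0.13299725] [ 9.99980184e-01 -6.29101392e-03 -1.93790440e-04 -1.31711190e-04] [ 1.04642905 -0.21653573 -0.76007088] 0.029664064311866557
```

View pics/s6.png

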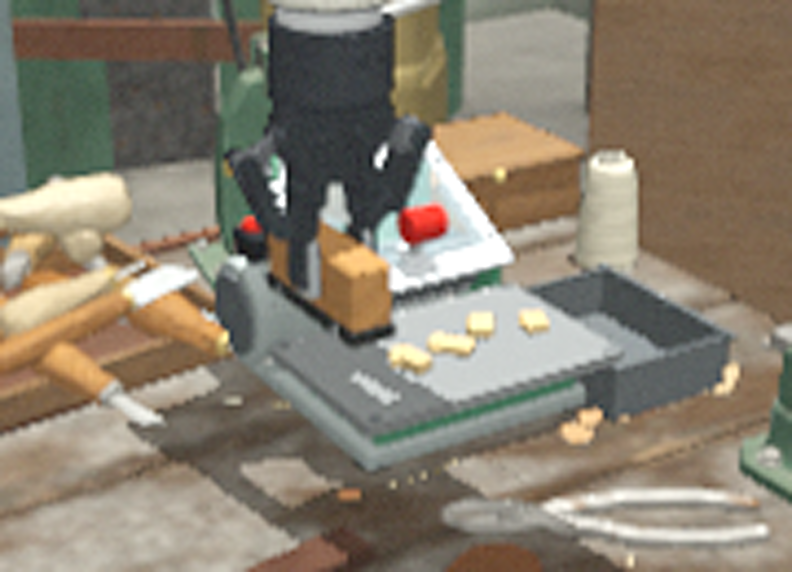

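View pics/t6.png

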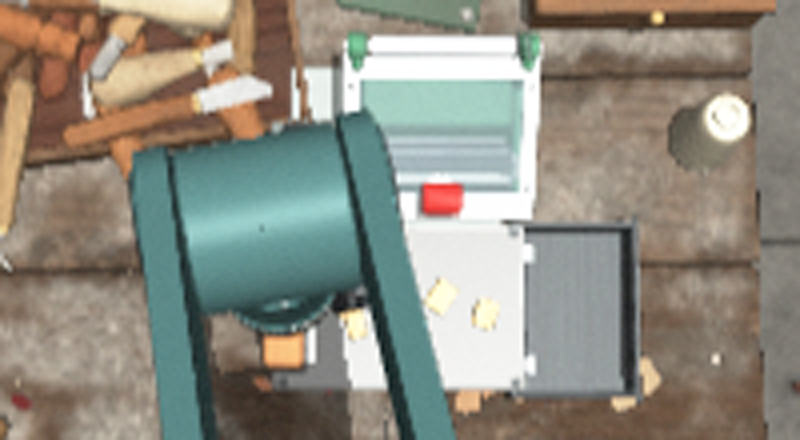

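Emit:
apply_moves([
  [0,0,0.01],
  [0,0,0.02],
  [0,0,0.03],
  [0,0,0.038],
  [0,0,0.043],
  [0,0,0.046],
  [0,0,0.046],
  [0,0,0.046],
], yaw=[0,0,0,0,0,0,0,0], fingers=[0.02,0.02,0.02,0.02,0.02,0.02,0.02,0.02])

```text
time: 8.42
position: [0.5457, 0.1649, 0.0872]
orientation: [1.0, -0.007, -0.0, -0.0]
force: [-0.0, -0.5, -1.3]
gripper_width: 0.0292
```

```bash
python3 - <<'E'
from h import *
s=r.get_state();print(s["time"],s["position"],s["orientation"],s["force"],s["gripper_width"])
P={n:r.read_camera(n) for n in("scene",)}
b=P["scene"]["frame"][:,:,::-1]
cv2.imwrite("pics/s7.png",cv2.resize(np.ascontiguousarray(b[140:270,230:410]),None,fx=4.4,fy=4.4,interpolation=cv2.INTER_CUBIC))
E
```

```text
8.4167 [0.54569842 0.16493676 0.08718926] [ 9.99974511e-01 -7.13881633e-03 -1.11543569e-04 -4.84522997e-05] [-0.01061422 -0.4990968  -1.29975374] 0.029229075814060344
```

View pics/s7.png

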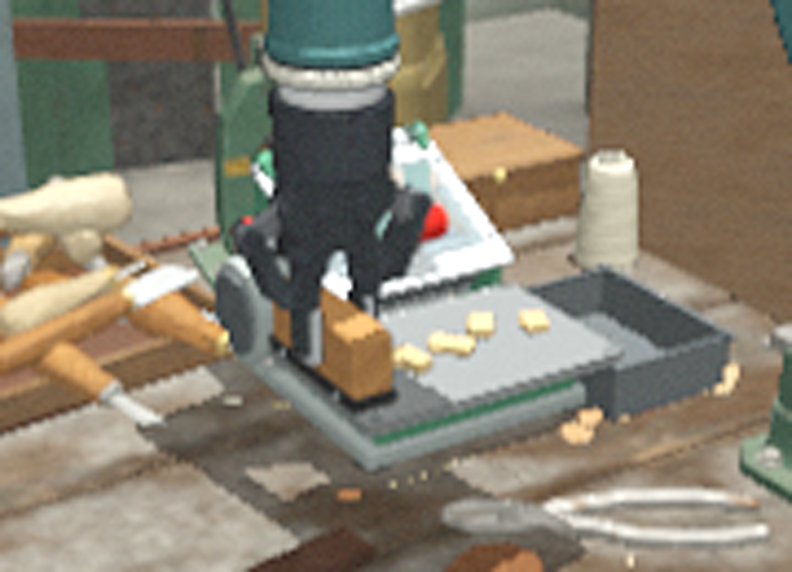

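Emit:
apply_moves([
  [0,0,0.0015],
  [0,0,0.0025],
  [0,0.008,0.0025],
  [0,0.017,0.0025],
  [0,0.027,0.0025],
  [0,0.037,0.0025],
  [0,0.047,0.0025],
  [0,0.057,0.0025],
], yaw=[0,0,0,0,0,0,0,0], fingers=[0.02,0.02,0.02,0.02,0.02,0.02,0.02,0.02])

```text
time: 9.13
position: [0.5448, 0.1066, 0.0849]
orientation: [1.0, -0.007, 0.0, -0.0]
force: [-0.5, 0.1, -1.2]
gripper_width: 0.0292
```

```bash
python3 - <<'E'
from h import *
s=r.get_state();print(s["time"],s["position"],s["orientation"],s["force"],s["gripper_width"])
P={n:r.read_camera(n) for n in("scene",)}
b=P["scene"]["frame"][:,:,::-1]
cv2.imwrite("pics/s8.png",cv2.resize(np.ascontiguousarray(b[140:270,230:410]),None,fx=4.4,fy=4.4,interpolation=cv2.INTER_CUBIC))
E
```

```text
9.1333 [0.54482713 0.10658175 0.08491734] [ 9.99972640e-01 -7.39689204e-03  3.38545546e-05 -5.58180518e-05] [-0.47839889  0.10486623 -1.17299848] 0.029171031841483015
```

View pics/s8.png

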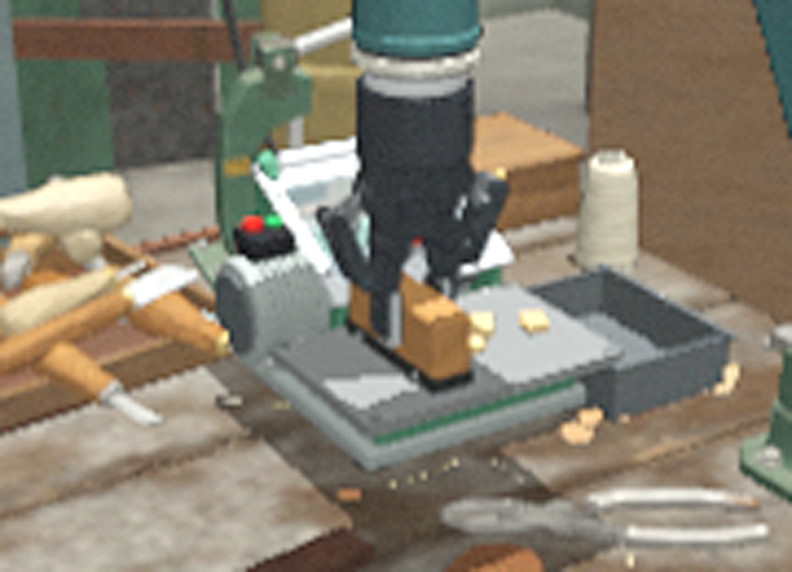

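Emit:
apply_moves([
  [0,0.01,0],
  [0,0.02,0],
  [0,0.03,0],
  [0,0.04,0],
  [0,0.05,0],
  [0,0.06,0],
  [0,0.07,0],
  [0,0.08,0],
], yaw=[0,0,0,0,0,0,0,0], fingers=[0.02,0.02,0.02,0.02,0.02,0.02,0.02,0.02])

```text
time: 9.85
position: [0.5436, 0.0269, 0.0848]
orientation: [1.0, -0.007, -0.0, -0.0]
force: [0.3, -0.6, -0.9]
gripper_width: 0.0293
```

Emit:
apply_moves([
  [0,0.01,0],
  [0,0.019,0],
  [0,0.027,0],
  [0,0.035,0],
  [0,0.042,0],
  [0,0.048,0],
  [0,0.05,0],
  [0,0.05,0],
], yaw=[0,0,0,0,0,0,0,0], fingers=[0.02,0.02,0.02,0.02,0.02,0.02,0.02,0.02])

```text
time: 10.52
position: [0.543, -0.0225, 0.0848]
orientation: [1.0, -0.007, -0.0, -0.0]
force: [0.5, 0.2, -1.5]
gripper_width: 0.0295
```

```bash
python3 - <<'E'
from h import *
s=r.get_state();print(s["time"],s["position"],s["orientation"],s["force"],s["gripper_width"])
P={n:r.read_camera(n) for n in("scene","top")}
b=P["scene"]["frame"][:,:,::-1];a=P["top"]["frame"][:,:,::-1]
cv2.imwrite("pics/s9.png",cv2.resize(np.ascontiguousarray(b[140:270,230:410]),None,fx=4.4,fy=4.4,interpolation=cv2.INTER_CUBIC))
cv2.imwrite("pics/t9.png",cv2.resize(np.ascontiguousarray(a[125:235,240:440]),None,fx=4,fy=4,interpolation=cv2.INTER_CUBIC))
E
```

```text
10.5167 [ 0.5430221  -0.02254455  0.08479829] [ 9.99972312e-01 -7.44127056e-03 -5.51307935e-06 -4.38809538e-05] [ 0.46548298  0.19903215 -1.49569073] 0.02954503004647585
```

View pics/s9.png

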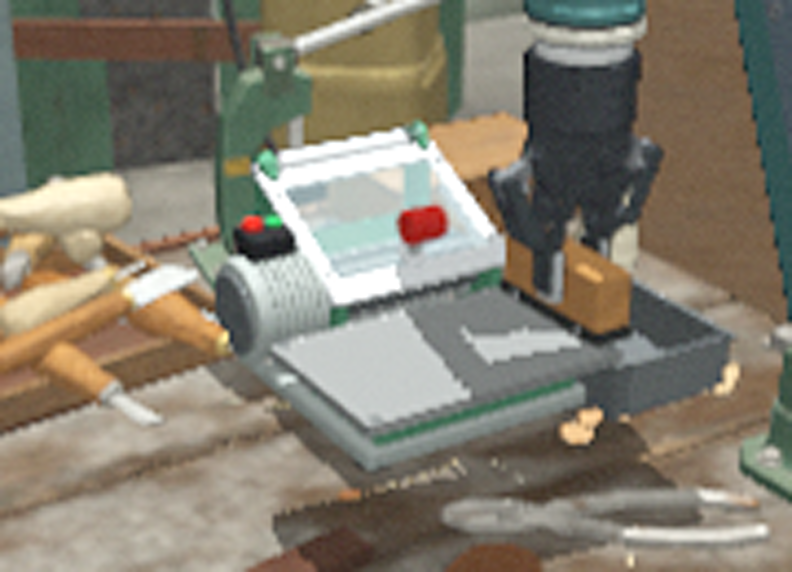

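View pics/t9.png

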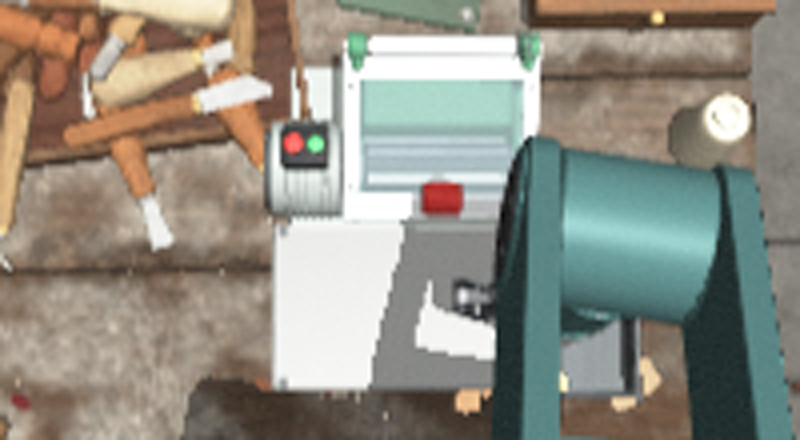

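Emit:
apply_moves([
  [0,0,-0.015],
  [0,0,-0.035],
  [0,0,-0.06],
  [0,-0.01,-0.07],
  [0,-0.035,-0.07],
  [0,-0.065,-0.07],
  [0,-0.1,-0.07],
  [0,-0.135,-0.07],
], yaw=[0,0,0,0,0,0,0,0], fingers=[0.02,0.02,0.02,0.02,0.02,0.02,0.02,0.02])

```text
time: 11.28
position: [0.5444, 0.115, 0.1547]
orientation: [1.0, -0.008, 0.0, -0.0]
force: [0.2, -0.8, -0.6]
gripper_width: 0.0295
```

Emit:
apply_moves([
  [0,-0.035,0],
  [0,-0.07,0],
  [0.001,-0.105,0],
  [0.002,-0.135,0],
  [0.003,-0.16,0],
  [0.004,-0.18,0],
  [0.004,-0.193,0],
  [0.004,-0.1946,0],
], yaw=[-0.06,-0.14,-0.22,-0.3,-0.38,-0.44,-0.475,-0.483], fingers=[0.02,0.02,0.02,0.02,0.02,0.02,0.02,0.02])

```text
time: 11.95
position: [0.551, 0.3105, 0.1544]
orientation: [0.972, 0.234, 0.0, -0.001]
force: [0.3, -0.6, -1.5]
gripper_width: 0.0292
```

```bash
python3 - <<'E'
from h import *
s=r.get_state();print(s["time"],s["position"],s["orientation"],s["force"],s["gripper_width"])
P={n:r.read_camera(n) for n in("scene","top")}
b=P["scene"]["frame"][:,:,::-1];a=P["top"]["frame"][:,:,::-1]
cv2.imwrite("pics/s10.png",cv2.resize(np.ascontiguousarray(b[140:270,230:410]),None,fx=4.4,fy=4.4,interpolation=cv2.INTER_CUBIC))
cv2.imwrite("pics/t10.png",cv2.resize(np.ascontiguousarray(a[125:235,240:440]),None,fx=4,fy=4,interpolation=cv2.INTER_CUBIC))
E
```

```text
11.95 [0.55100564 0.31046875 0.15439113] [ 9.72225966e-01  2.34043554e-01  1.09240030e-04 -5.23395828e-04] [ 0.25228314 -0.62330607 -1.4781136 ] 0.029247639946645736
```

View pics/s10.png

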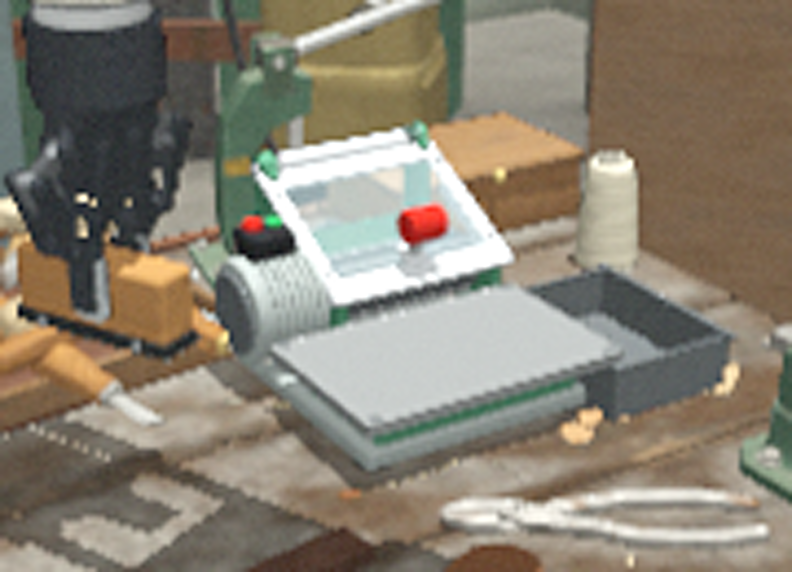

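View pics/t10.png

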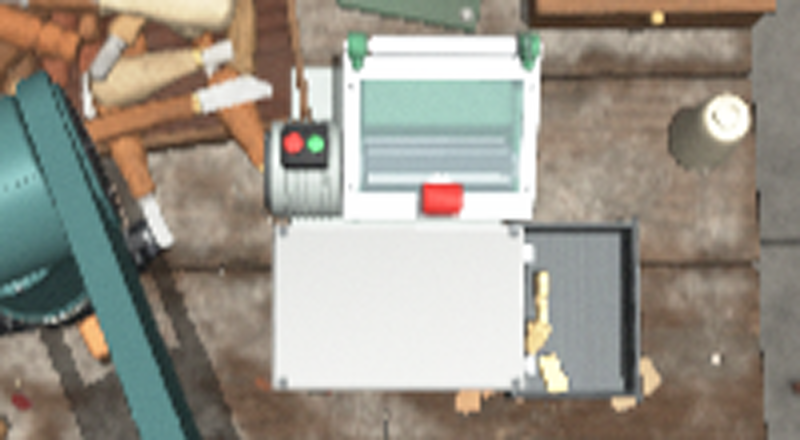

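```bash
python3 - <<'E'
from h import *
p=r.read_camera("top")
cv2.imwrite("pics/t11.png",cv2.resize(np.ascontiguousarray(p["frame"][178:228,362:408,::-1]),None,fx=12,fy=12,interpolation=cv2.INTER_NEAREST))
for d in r.outline_of("chip_1_middle",p): print(d["conf"],d["centre"],d["region"].sum())
for d in r.landmark_of("chip_1_middle",p): print(d)
E
```

```text
0.43 [378.6, 218.3] 33
{'centre': [378.8, 217.5], 'conf': 0.63}
```

View pics/t11.png

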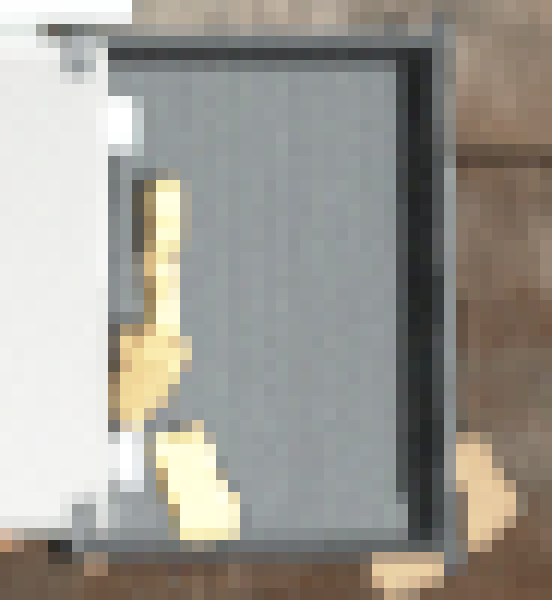

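Emit:
apply_moves([
  [0,0,0.02],
  [0,0,0.045],
  [0,0,0.07],
  [0,0,0.09],
  [0,0,0.105],
  [0,0,0.112],
  [0,0,0.112],
  [0,0,0.112],
], yaw=[0,0,0,0,0,0,0,0], fingers=[0.02,0.02,0.02,0.02,0.02,0.02,0.02,0.02])

```text
time: 12.87
position: [0.552, 0.3069, 0.0431]
orientation: [0.973, 0.232, -0.0, -0.0]
force: [-0.6, 0.3, -1.5]
gripper_width: 0.0291
```

```bash
python3 - <<'E'
from h import *
s=r.get_state();print(s["time"],s["position"],s["orientation"],s["force"],s["gripper_width"])
E
```

```text
12.8667 [0.55198041 0.30686037 0.04314789] [ 9.72795288e-01  2.31666410e-01 -3.70984223e-05 -2.33812239e-05] [-0.61814695  0.27391819 -1.48144559] 0.02909633977509892
```

Down 9 mm more, then open.

Emit:
apply_moves([
  [0,0,0.004],
  [0,0,0.007],
  [0,0,0.009],
  [0,0,0.009],
  [0,0,0.009],
], yaw=[0,0,0,0,0], fingers=[0.02,0.02,0.02,0.02,0.02])

```text
time: 13.28
position: [0.5519, 0.3077, 0.0342]
orientation: [0.973, 0.232, 0.0, -0.0]
force: [-0.6, 0.4, -0.2]
gripper_width: 0.0295
```

Emit:
apply_moves([
  [0,0,0],
  [0,0,0],
  [0,0,0],
  [0,0,0],
  [0,0,0],
], yaw=[0,0,0,0,0], fingers=[0.04,0.05,0.058,0.058,0.058])

```text
time: 13.7
position: [0.5517, 0.3075, 0.0339]
orientation: [0.973, 0.232, 0.0, -0.0]
force: [-0.1, -0.4, 0.3]
gripper_width: 0.0578
```

Emit:
apply_moves([
  [0,0,-0.01],
  [0,0,-0.03],
  [0,0,-0.055],
  [0,0,-0.085],
  [0,0,-0.12],
  [0,0,-0.15],
  [0,0,-0.165],
  [0,0,-0.17],
], yaw=[0,0,0,0,0,0,0,0], fingers=[0.058,0.058,0.058,0.058,0.058,0.058,0.058,0.058])

```text
time: 14.37
position: [0.5536, 0.3083, 0.2085]
orientation: [0.973, 0.232, 0.003, -0.001]
force: [0.6, -0.1, 0.2]
gripper_width: 0.0577
```

```bash
python3 - <<'E'
from h import *
s=r.get_state();print(s["time"],s["position"],s["orientation"],s["force"],s["gripper_width"])
np.set_printoptions(precision=4,suppress=True)
P={n:r.read_camera(n) for n in("scene","top")}
b=P["scene"]["frame"][:,:,::-1]
cv2.imwrite("pics/s12.png",cv2.resize(np.ascontiguousarray(b[130:280,190:390]),None,fx=4,fy=4,interpolation=cv2.INTER_CUBIC))
S,T=P["scene"],P["top"]
k={}
for n,p in P.items():
    f=p["frame"].astype(int); m=((f[...,0]>120)&(f[...,1]<60)&(f[...,2]<60)).astype(np.uint8)
    w=np.zeros_like(m)
    x0,y0,x1,y1=(315,180,340,200) if n=="scene" else (340,165,360,182)
    w[y0:y1,x0:x1]=m[y0:y1,x0:x1]
    ys,xs=np.nonzero(w); k[n]=(xs.mean(),ys.mean()); print(n,k[n],xs.min(),xs.max(),ys.min(),ys.max())
print(tri(T,k["top"],S,k["scene"]), atz(T,k["top"],.106),atz(S,k["scene"],.106))
E
```

```text
14.3667 [0.55357465 0.30832154 0.20848498] [ 9.72639564e-01  2.32293198e-01  3.42888151e-03 -6.25897455e-04] [ 0.60076415 -0.14131287  0.16032871] 0.05771879840602395
scene (np.float64(325.3061224489796), np.float64(191.22448979591837)) 321 330 187 194
top (np.float64(346.5), np.float64(177.0)) 346 347 177 177
(array([0.6157, 0.0543, 0.1093]), np.float64(0.0035832451031271623)) [0.6173 0.0556 0.106 ] [0.6213 0.0485 0.106 ]
```

View pics/s12.png

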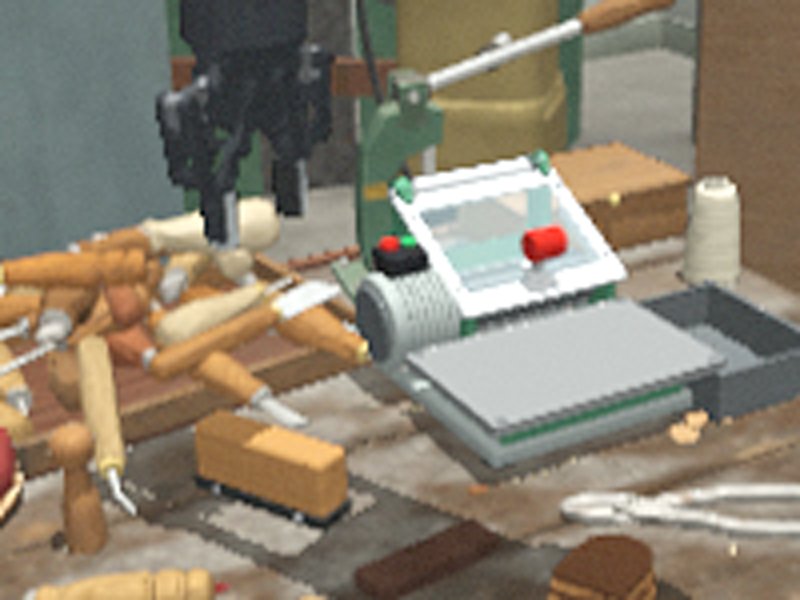

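```bash
python3 - <<'E'
from h import *
np.set_printoptions(precision=4,suppress=True)
P={n:r.read_camera(n) for n in("scene","top")}
S,T=P["scene"],P["top"];k={}
for n,p in P.items():
    f=p["frame"].astype(float); 
    w=np.clip((f[...,0]-np.maximum(f[...,1],f[...,2])-25)/150,0,1)
    x0,y0,x1,y1=(315,180,342,202) if n=="scene" else (338,163,364,184)
    s=w[y0:y1,x0:x1]; ys,xs=np.mgrid[y0:y1,x0:x1]
    k[n]=((s*xs).sum()/s.sum(),(s*ys).sum()/s.sum()); print(n,k[n],s.sum())
    print((s.sum(0)).round(1),s.sum(1).round(1))
print(tri(T,k["top"],S,k["scene"]), atz(T,k["top"],.106),atz(S,k["scene"],.106))
for n,p in P.items():
  for t,z in(("knob",.106),("table_middle",.05),("hinge_axis",.125),("tray_floor",.003)):
    for d in r.landmark_of(t,p)[:2]: print(n,t,d,atz(p,d["centre"],z))
E
```

```text
scene (np.float64(326.27723577235776), np.float64(189.8420731707317)) 65.6
[0.  0.  0.  0.  0.  0.2 3.5 5.1 6.2 7.  6.8 6.8 6.8 6.9 6.6 5.6 2.2 0.
 0.  0.  0.1 0.2 0.2 0.2 0.3 0.4 0.4] [ 0.3  0.1  0.3  0.2  0.1  0.2  1.5  6.8  9.9 10.1  9.8  9.   7.7  5.9
  3.   0.5  0.   0.   0.   0.   0.   0. ]
top (np.float64(350.0699411022297), np.float64(174.1845814051325)) 63.38666666666667
[0.  0.  0.  0.  0.  0.  0.  0.8 6.9 6.8 6.8 6.7 6.8 6.7 6.6 6.6 6.1 2.5
 0.  0.  0.  0.  0.  0.  0.  0. ] [0.  0.  0.  0.  0.  0.  0.  0.1 8.4 9.2 8.8 8.1 8.2 8.9 8.3 3.4 0.  0.
 0.  0.  0. ]
(array([0.6249, 0.0438, 0.1084]), np.float64(0.0021374805209515377)) [0.6259 0.0445 0.106 ] [0.6291 0.0397 0.106 ]
scene knob {'centre': [325.1, 191.7], 'conf': 0.67} [0.6184 0.0512 0.106 ]
scene table_middle {'centre': [331.0, 216.5], 'conf': 0.87} [0.5599 0.068  0.05  ]
scene table_middle {'centre': [369.8, 222.0], 'conf': 0.19} [ 0.4702 -0.0066  0.05  ]
scene hinge_axis {'centre': [307.4, 173.9], 'conf': 0.8} [0.741  0.0407 0.125 ]
scene tray_floor {'centre': [370.4, 221.6], 'conf': 0.68} [ 0.5417 -0.072   0.003 ]
top knob {'centre': [353.7, 176.8], 'conf': 0.67} [0.6177 0.0336 0.106 ]
top table_middle {'centre': [338.6, 199.1], 'conf': 0.65} [0.5564 0.0778 0.05  ]
top hinge_axis {'centre': [346.8, 137.0], 'conf': 0.66} [0.7369 0.0536 0.125 ]
top tray_floor {'centre': [382.1, 202.9], 'conf': 0.96} [ 0.5476 -0.068   0.003 ]
```

```bash
python3 - <<'E'
from h import *
np.set_printoptions(precision=4,suppress=True)
P={n:r.read_camera(n) for n in("scene","top")}
S,T=P["scene"],P["top"]
for a,b in(((440,107),(358,129)),((410,105),(336,136)),((349,98),(292,152))): print(tri(T,a,S,b))
E
```

```text
(array([ 0.7857, -0.1976,  0.2376]), np.float64(0.003686736251385242))
(array([ 0.8012, -0.1168,  0.2193]), np.float64(0.003523540608593028))
(array([0.8375, 0.047 , 0.1775]), np.float64(0.004767345170491528))
```

Emit:
apply_moves([
  [-0.006,0.029,-0.002],
  [-0.013,0.063,-0.005],
  [-0.02,0.098,-0.008],
  [-0.028,0.133,-0.01],
  [-0.035,0.168,-0.012],
  [-0.042,0.203,-0.012],
  [-0.049,0.236,-0.012],
  [-0.0559,0.268,-0.012],
], yaw=[0.06,0.12,0.18,0.24,0.3,0.36,0.42,0.483], fingers=[0.07,0.07,0.07,0.07,0.07,0.07,0.07,0.07])

```text
time: 15.73
position: [0.6233, 0.0412, 0.216]
orientation: [1.0, -0.009, 0.0, 0.0]
force: [0.6, -0.1, 0.2]
gripper_width: 0.0698
```

Emit:
apply_moves([
  [0,0,0],
  [0,0,0],
  [0,0,0],
], yaw=[0,0,0], fingers=[0.07,0.07,0.07])

```text
time: 15.98
position: [0.6227, 0.0433, 0.2157]
orientation: [1.0, -0.007, -0.0, -0.0]
force: [-0.9, -0.0, -0.9]
gripper_width: 0.07
```

```bash
python3 - <<'E'
from h import *
s=r.get_state();print(s["time"],s["position"],s["orientation"],s["force"],s["gripper_width"])
P={n:r.read_camera(n) for n in("scene","top")}
b=P["scene"]["frame"][:,:,::-1]
cv2.imwrite("pics/s13.png",cv2.resize(np.ascontiguousarray(b[100:250,230:430]),None,fx=4,fy=4,interpolation=cv2.INTER_CUBIC))
E
```

```text
15.9833 [0.62265646 0.04330629 0.21571697] [ 9.99974155e-01 -7.17721475e-03 -2.49124209e-04 -3.37986545e-04] [-0.93131272 -0.02541803 -0.93965511] 0.07002955142955361
```

View pics/s13.png

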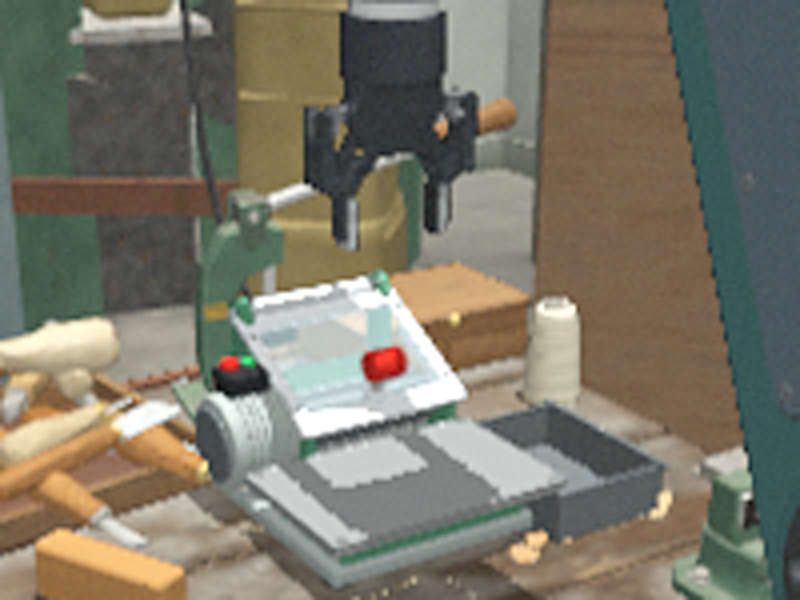

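Emit:
apply_moves([
  [0.002,0,0.015],
  [0.002,0,0.035],
  [0.002,0,0.055],
  [0.002,0,0.072],
  [0.002,0,0.083],
  [0.002,0,0.086],
  [0.002,0,0.086],
  [0.002,0,0.086],
], yaw=[0,0,0,0,0,0,0,0], fingers=[0.07,0.07,0.07,0.07,0.07,0.07,0.07,0.07])

```text
time: 16.75
position: [0.6254, 0.0436, 0.1305]
orientation: [1.0, -0.007, 0.0, -0.0]
force: [-0.1, -0.6, -0.2]
gripper_width: 0.0702
```

```bash
python3 - <<'E'
from h import *
s=r.get_state();print(s["time"],s["position"],s["orientation"],s["force"],s["gripper_width"])
P={n:r.read_camera(n) for n in("scene","top")}
b=P["scene"]["frame"][:,:,::-1]
x=np.ascontiguousarray(b[130:230,270:390])
cv2.imwrite("pics/s14.png",cv2.resize(x,None,fx=6,fy=6,interpolation=cv2.INTER_CUBIC))
for c in((.625,.0435,.106),s["position"]): print((proj(P["scene"],c)-[270,130])*6)
E
```

```text
16.75 [0.62537164 0.04360233 0.13049166] [ 9.99977500e-01 -6.69144446e-03  4.69288203e-04 -5.67010882e-05] [-0.08834043 -0.55488696 -0.16544245] 0.07023304552664529
[335.91956696 363.08322503]
[335.85812763 318.44444303]
```

View pics/s14.png

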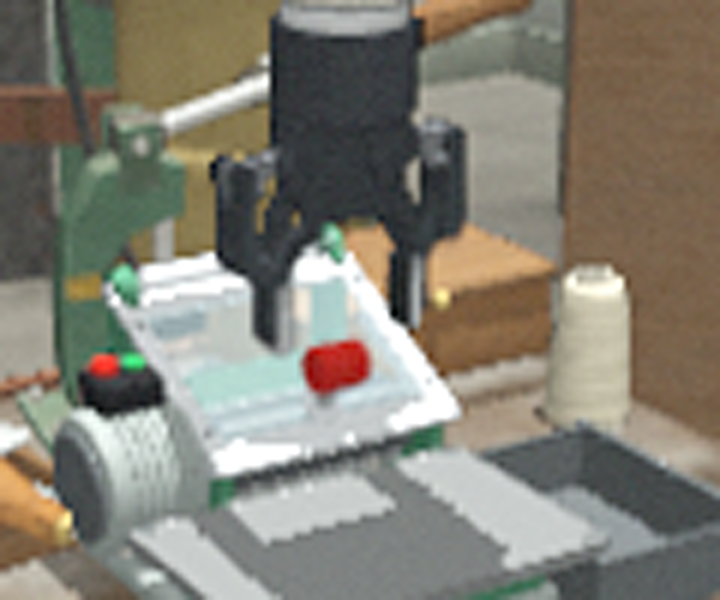

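Emit:
apply_moves([
  [0,0,0.008],
  [0,0,0.016],
  [0,0,0.023],
  [0,0,0.0275],
  [0,0,0.0275],
  [0,0,0.0275],
], yaw=[0,0,0,0,0,0], fingers=[0.07,0.07,0.07,0.07,0.07,0.07])

```text
time: 17.35
position: [0.6244, 0.0431, 0.1016]
orientation: [1.0, -0.007, -0.001, -0.0]
force: [0.6, 0.4, -0.4]
gripper_width: 0.0698
```

```bash
python3 - <<'E'
from h import *
s=r.get_state();print(s["time"],s["position"],s["orientation"],s["force"],s["gripper_width"])
P={n:r.read_camera(n) for n in("scene","top")}
b=P["scene"]["frame"][:,:,::-1]
x=np.ascontiguousarray(b[130:230,270:390])
cv2.imwrite("pics/s15.png",cv2.resize(x,None,fx=6,fy=6,interpolation=cv2.INTER_CUBIC))
E
```

```text
17.35 [0.62442171 0.04305564 0.10159073] [ 9.99974057e-01 -7.16774994e-03 -7.10491819e-04 -6.68716071e-05] [ 0.58324273  0.36857582 -0.41207321] 0.06981836621781559
```

View pics/s15.png

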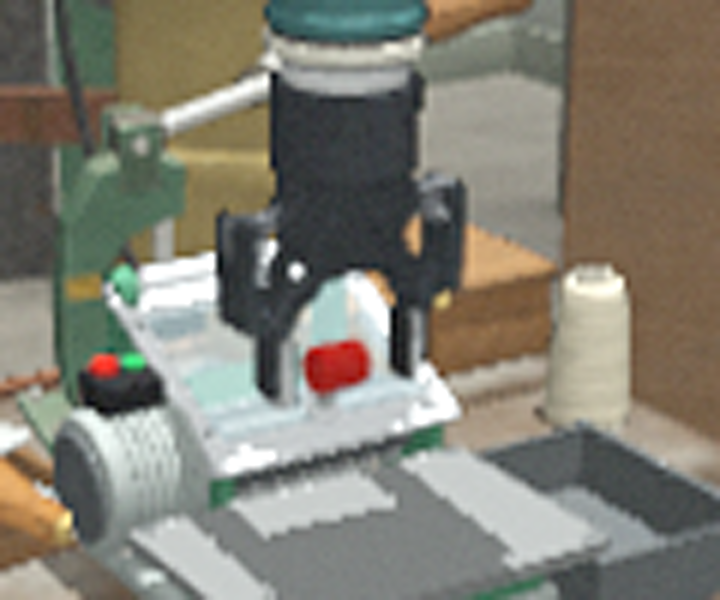

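Aligned. Close on the flat ends.

Emit:
apply_moves([
  [0,0,0],
  [0,0,0],
  [0,0,0],
  [0,0,0],
  [0,0,0],
  [0,0,0],
], yaw=[0,0,0,0,0,0], fingers=[0.02,0.02,0.02,0.02,0.02,0.02], newtons=45)

```text
time: 17.95
position: [0.6252, 0.0454, 0.1029]
orientation: [1.0, -0.007, 0.0, -0.002]
force: [-0.1, 8.7, 2.0]
gripper_width: 0.0291
```

```bash
python3 - <<'E'
from h import *
s=r.get_state();print(s["time"],s["position"],s["orientation"],s["force"],s["gripper_width"])
p=r.read_camera("scene")
x=np.ascontiguousarray(p["frame"][130:230,270:390,::-1])
cv2.imwrite("pics/s16.png",cv2.resize(x,None,fx=6,fy=6,interpolation=cv2.INTER_CUBIC))
p0=np.array([-.114,-.019])
for d in range(0,61,5):
    a=np.radians(d);c,s_=np.cos(a),np.sin(a)
    # front raised: x=-r cos, z=r sin
    x=c*p0[0]+s_*p0[1]*1; z=-s_*p0[0]+c*p0[1]
    print(d,(np.array([x,z])-p0).round(4))
E
```

```text
17.95 [0.62515171 0.04537773 0.10293051] [ 9.99970750e-01 -7.42738081e-03  4.55474458e-04 -1.76794162e-03] [-0.14745175  8.7328092   1.97099967] 0.029112499937107614
0 [0. 0.]
5 [-0.0012  0.01  ]
10 [-0.0016  0.0201]
15 [-0.001   0.0302]
20 [0.0004 0.0401]
25 [0.0027 0.05  ]
30 [0.0058 0.0595]
35 [0.0097 0.0688]
40 [0.0145 0.0777]
45 [0.02   0.0862]
50 [0.0262 0.0941]
55 [0.033  0.1015]
60 [0.0405 0.1082]
```

View pics/s16.png

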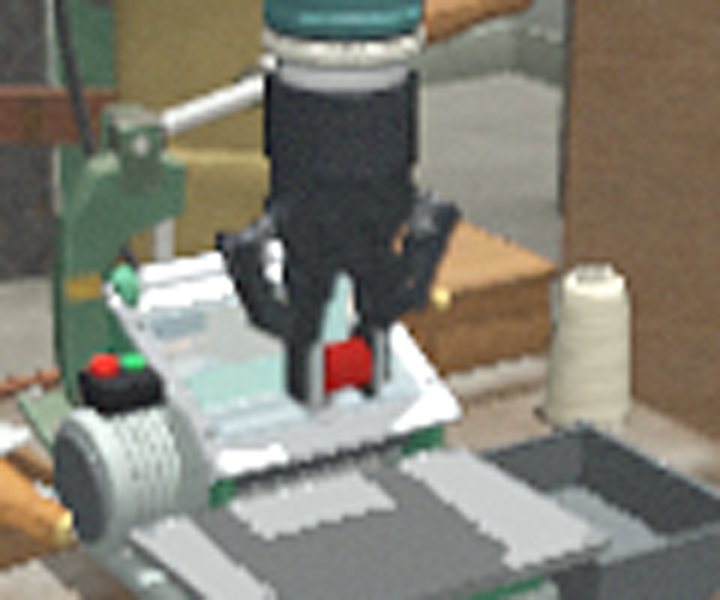

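Emit:
apply_moves([
  [-0.0009,-0.001,-0.0075],
  [-0.0014,-0.002,-0.015],
  [-0.0015,-0.003,-0.0226],
  [-0.001,-0.003,-0.0302],
  [0,-0.003,-0.0376],
  [0.0015,-0.003,-0.045],
  [0.0034,-0.003,-0.0524],
  [0.0058,-0.003,-0.0595],
], yaw=[0,0,0,0,0,0,0,0], fingers=[0.02,0.02,0.02,0.02,0.02,0.02,0.02,0.02])

```text
time: 18.67
position: [0.6302, 0.0455, 0.1621]
orientation: [1.0, -0.007, -0.001, 0.0]
force: [2.4, -4.8, -10.0]
gripper_width: 0.0291
```

```bash
python3 - <<'E'
from h import *
s=r.get_state();print(s["time"],s["position"],s["orientation"],s["force"],s["gripper_width"])
p=r.read_camera("scene")
x=np.ascontiguousarray(p["frame"][110:210,270:390,::-1])
cv2.imwrite("pics/s17.png",cv2.resize(x,None,fx=6,fy=6,interpolation=cv2.INTER_CUBIC))
E
```

```text
18.6667 [0.63021707 0.04549666 0.16210573] [ 9.99974141e-01 -7.14549153e-03 -7.58466667e-04  2.90250630e-04] [ 2.43485441 -4.76173594 -9.99152356] 0.02911779537544293
```

View pics/s17.png

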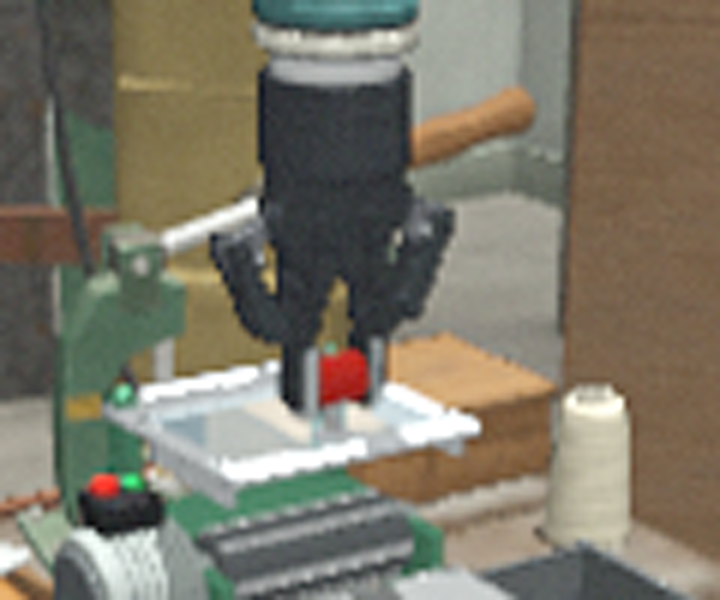

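Emit:
apply_moves([
  [0.0029,0.001,-0.007],
  [0.0062,0.001,-0.0138],
  [0.01,0.001,-0.0204],
  [0.0142,0.001,-0.0267],
  [0.0188,0.001,-0.0327],
  [0.0237,0.001,-0.0384],
  [0.029,0.001,-0.0437],
  [0.0347,0.001,-0.0487],
], yaw=[0,0,0,0,0,0,0,0], fingers=[0.02,0.02,0.02,0.02,0.02,0.02,0.02,0.02])

```text
time: 19.38
position: [0.6646, 0.045, 0.2108]
orientation: [1.0, -0.007, -0.001, -0.0]
force: [-5.0, 0.7, -6.5]
gripper_width: 0.0294
```

Emit:
apply_moves([
  [0,0,0],
  [0,0,0],
  [0,0,0],
  [0,0,0],
], yaw=[0,0,0,0], fingers=[0.02,0.02,0.02,0.02])

```text
time: 19.72
position: [0.6657, 0.045, 0.2116]
orientation: [1.0, -0.007, 0.0, -0.0]
force: [-4.3, 1.5, -2.1]
gripper_width: 0.0295
```

```bash
python3 - <<'E'
from h import *
s=r.get_state();print(s["time"],s["position"],s["orientation"],s["force"],s["gripper_width"])
P={n:r.read_camera(n) for n in("scene","top")}
x=np.ascontiguousarray(P["scene"]["frame"][110:210,270:390,::-1])
cv2.imwrite("pics/s18.png",cv2.resize(x,None,fx=6,fy=6,interpolation=cv2.INTER_CUBIC))
x=np.ascontiguousarray(P["top"]["frame"][125:235,240:440,::-1])
cv2.imwrite("pics/t18.png",cv2.resize(x,None,fx=4,fy=4,interpolation=cv2.INTER_CUBIC))
E
```

```text
19.7167 [0.66568845 0.04496316 0.2115673 ] [ 9.99975303e-01 -7.01398620e-03  2.63799505e-04 -3.57393610e-04] [-4.33440381  1.50862239 -2.12546333] 0.029450261897936255
```

View pics/s18.png

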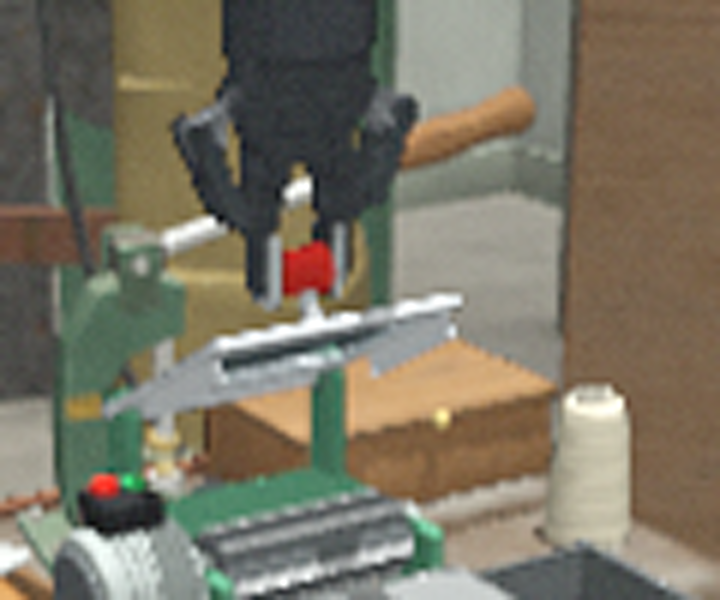

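View pics/t18.png

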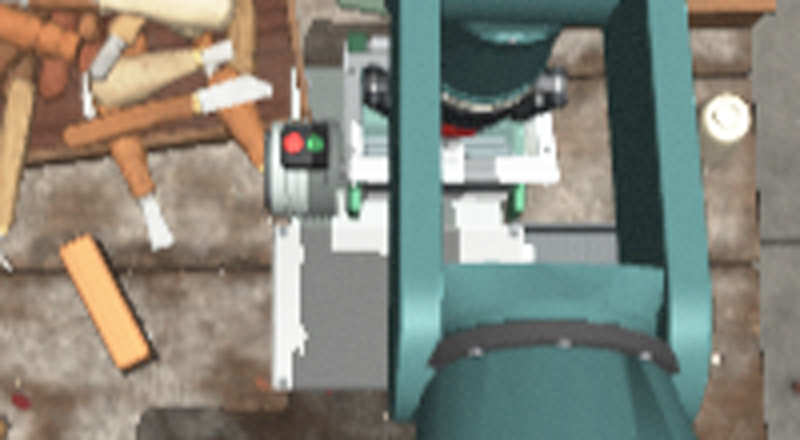

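```bash
python3 - <<'E'
from h import *
from scipy.optimize import least_squares
np.set_printoptions(precision=4,suppress=True)
P={n:r.read_camera(n) for n in("scene","top")}
S,T=P["scene"],P["top"]
q=lambda c,r:(240+c/4,125+r/4)
L,dl=tri(T,q(345,218),S,(306.6,208.6)); R,dr=tri(T,q(535,218),S,(346.4,198.9))
print(L,dl,R,dr)
s=r.get_state()
def rot(X,h,th):
    v=X-h; c,sn=np.cos(th),np.sin(th)
    return h+np.array([c*v[0]+sn*v[2],v[1],-sn*v[0]+c*v[2]])
for hx in(.735,.739):
    h=np.array([hx,.042,.125])
    for d in(55,58,60,62,65):
        print(hx,d,proj(S,rot(L,h,np.radians(d))),proj(S,rot(R,h,np.radians(d))),proj(T,rot(L,h,np.radians(d))),proj(T,rot(R,h,np.radians(d))), "knob S",proj(S,rot(np.array([hx-.114,.045,.106]),h,np.radians(d))))
f=S["frame"].astype(float); w=np.clip((f[...,0]-np.maximum(f[...,1],f[...,2])-25)/150,0,1)[140:170,305:335]
ys,xs=np.mgrid[140:170,305:335]; print("red S",(w*xs).sum()/w.sum(),(w*ys).sum()/w.sum(),w.sum())
wm=w>.3; print("red rows/cols",ys[wm].min(),ys[wm].max(),xs[wm].min(),xs[wm].max())
g=r.get_state()["position"]; print("grasp pt px",proj(S,g+[0,0,.002]), g)
print("meas front corners S L(305.8,166.7) R(347,159.5); T R", q(555,182), "L",q(350,182))
E
```

```text
[0.6177 0.1172 0.0654] 0.001675446419851702 [ 0.6168 -0.0324  0.0632] 0.00313701029051487
0.735 55 [306.2376 170.3615] [348.2535 162.3074] [326.7873 171.7079] [379.5607 171.9579] knob S [320.6412 156.6196]
0.735 58 [305.6136 168.0727] [347.6666 160.1282] [326.813  170.1169] [379.8703 170.372 ] knob S [319.8591 154.9541]
0.735 60 [305.1679 166.5651] [347.2403 158.6931] [326.8286 168.9936] [380.0709 169.2508] knob S [319.3182 153.879 ]
0.735 62 [304.6991 165.0749] [346.7868 157.2747] [326.843  167.8216] [380.2663 168.0797] knob S [318.7626 152.8339]
0.735 65 [303.9547 162.8776] [346.0572 155.1836] [326.8624 165.9751] [380.5491 166.2325] knob S [317.9039 151.3256]
0.739 55 [305.9235 169.1243] [347.9588 161.1474] [326.8021 170.8936] [379.7274 171.1456] knob S [319.9296 156.2947]
0.739 58 [305.2684 166.7815] [347.3395 158.918 ] [326.8278 169.2244] [380.0436 169.4817] knob S [319.1508 154.6343]
0.739 60 [304.8014 165.2398] [346.8909 157.4512] [326.8435 168.0475] [380.2482 168.3069] knob S [318.6122 153.5625]
0.739 62 [304.3112 163.717 ] [346.4148 156.0027] [326.8579 166.8208] [380.4474 167.0811] knob S [318.059  152.5206]
0.739 65 [303.5341 161.4738] [345.6505 153.869 ] [326.8771 164.8903] [380.7354 165.1499] knob S [317.2041 151.017 ]
red S 320.86518647511247 154.20911333623567 45.94
red rows/cols 150 158 317 325
grasp pt px [318.599  153.7728] [0.6657 0.045  0.2115]
meas front corners S L(305.8,166.7) R(347,159.5); T R (378.75, 170.5) L (327.5, 170.5)
```

Emit:
apply_moves([
  [0.0008,0,-0.0007],
  [0.0015,0,-0.0013],
  [0.0015,0,-0.0013],
  [0.0015,0,-0.0013],
  [0.0015,0,-0.0013],
  [0.0015,0,-0.0013],
  [0.0015,0,-0.0013],
  [0.0015,0,-0.0013],
], yaw=[0,0,0,0,0,0,0,0], fingers=[0.02,0.02,0.02,0.02,0.02,0.02,0.02,0.02])

```text
time: 20.58
position: [0.6662, 0.045, 0.212]
orientation: [1.0, -0.007, -0.001, -0.0]
force: [-5.8, 0.9, -4.5]
gripper_width: 0.0295
```

```bash
python3 - <<'E'
from h import *
s=r.get_state();print(s["time"],s["position"],s["orientation"],s["force"],s["gripper_width"])
P={n:r.read_camera(n) for n in("scene","top")}
x=np.ascontiguousarray(P["scene"]["frame"][110:230,230:390,::-1])
cv2.imwrite("pics/s19.png",cv2.resize(x,None,fx=4.8,fy=4.8,interpolation=cv2.INTER_CUBIC))
f=P["scene"]["frame"]
cv2.imwrite("pics/f19.png",np.ascontiguousarray(f[:,:,::-1]))
E
```

```text
20.5833 [0.66624511 0.04495548 0.21203104] [ 9.99975055e-01 -6.99407589e-03 -9.17922863e-04 -3.60170880e-04] [-5.75175039  0.85803535 -4.52199872] 0.029480153079475917
```

View pics/s19.png

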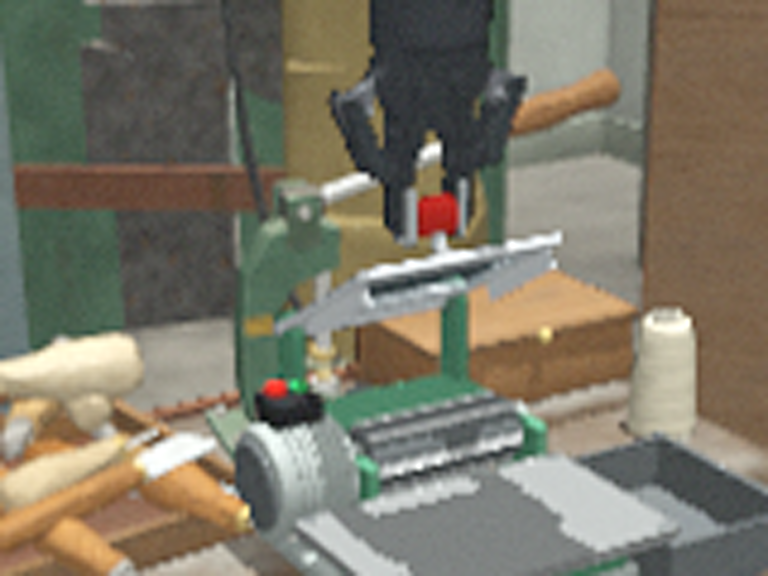

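View pics/f19.png

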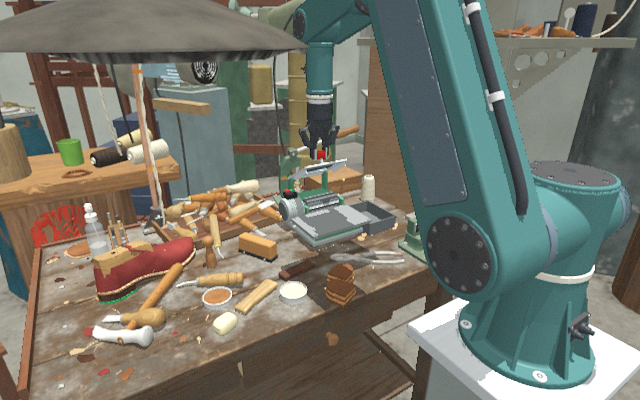

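```bash
python3 -c "
from station import r
print(r.hand_in()); s=r.get_state(); print(s['time'],s['position'],s['gripper_width'])"
```

```text
the job is handed in; nothing more can be done
None
the job is handed in; nothing more can be done
```

The chips are off the work table, the scraper block is back on the bench, and I handed the job in at about 20.7 s with the guard held open by its knob at about 59 degrees.

- **Chips:** I gripped the scraper block and swept the table once towards the chip tray. The last pictures show the table empty. In the tray I counted four chips: two lie in line and read as one 41 mm strip, longer than any single chip. The chip-finding network saw only one of them, so that count rests on my own reading of the picture.
- **Scraper block:** It stands upright on the bench at its old spot.
- **Guard:** I gripped the red knob by its flat ends and swung it up along its arc.
    - The tool's own travel says 60 degrees. The guard's edge and the knob in the pictures gave 57 to 60 degrees, so I raised it a little more. That moved the tool less than 1 mm, and the edge then read about 59 degrees.
    - The disagreement is probably a slight slip of the knob in the pads.
    - My last check before hand-in showed the grip steady at a 29.5 mm opening with about 7 N on the wrist. I could not read the robot after handing in.
- **Other things:** The final pictures show nothing else on the bench disturbed. The wrist force stayed around 11 N or less in every reading I took.

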